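# Lock the lever press with its pin

## Robot

A 6-joint arm with a two-finger parallel gripper is mounted at the origin on the work surface. World frame = base frame: x ahead of the robot, y to its left, z up, the work surface at z = 0. Lengths are in m, angles in rad, forces in N, time in s.
With the tool pointing down it reaches from about 0.35 to 0.775 m from the base axis. Payload 5.5 kg.
Tool frame: the origin (TCP) lies on the centre line of the jaws, within the pads' length; the fingertips stand 11 mm ahead of it and the grasp point (between the pads) lies 8 mm behind it; z points along the fingers, y is the line along which they close (so a half turn about z gives the same grasp; the last joint's range is limited). The gripper opens to 85 mm and grips with 20 to 120 N. Pads are 22 mm wide; open, the fingers measure 114 mm over their backs; the gripper's body (76 mm by 85 mm) begins 54 mm behind the grasp point. The pads swing forward as they close: fully open they stand 13 mm farther back than shut.
Start: joints at [-1.262, 0.313, 0.046, 1.304, 0, 1.431], TCP at [0.249, -0.518, 0.242] pointing down, gripper open.
Joint ranges: [-2.76, 2.76], [-0.86, 1.69], [-1.03, 1.26], [-2.2, 2.34], [-1.47, 1.5], [-3.14, 3.14]. Speed limits (rad/s): [2.57, 2.57, 3.14, 3.14, 3.14, 3.14].

## Interface

Orientations are given as a unit quaternion [w, x, y, z].
In Python, from workcell import env, viewer, order, models gives the robot as it stands.
- The arm moves only by the tool drive_tool, never from a script. Its argument "series" is a list that holds one entry, the list of rows, each a list of 6 numbers: the shift along the tool's x, y, z each as a share of 120 mm, from -1 to 1, then the turn, a rotation vector about the tool's x, y, z each as a share of 180 degrees, from -1 to 1. A call has 1 to 20 rows; each row shifts and turns the commanded pose from where the row before left it, along the tool's axes as they then stand; what a row does not reach is not made up. A row lasts 1/8 s, in which the tool goes at most 62.5 mm and 10.7 degrees, less where a joint would pass 70% of its speed; a pose out of reach is approached as far as the arm can. A call with a number of a shift or a turn outside -1 to 1 is refused whole. A call with a gripper value outside its range is refused whole. "jaw" is the opening, from -1 (shut) to 1 (fully open), set as the call begins (left out, the last holds). The fingers move at their own pace and stop on an object; "grip_force" is the grip in N (left out, the last holds). Time passes only in rows, so rows that do not move let the fingers close. It gives the time, the measured TCP pose, the force, the opening and the grip force at its end, in the units of the state.
- env.get_state(): the state, without advancing time (a new reading comes with each control period).
- viewer.read_camera(name): name is "scene" or "top" or "wrist"; returns the picture (384x512x3 uint8, red, green, blue); there is no depth.
- viewer.camera_info(name): a dict with "intrinsics" (3x3 intrinsics, pixels), "R" (3x3) and "t" (3): a world point X has camera coordinates R X + t; the wrist camera has in their place "T_tool_cam" (4x4, takes a point from camera to tool coordinates, whose origin is the TCP and whose axes are the flange's). Camera axes: x right, y down, z forward; pixel columns grow to the right and rows downward; lengths in m; the calibration is good to about 2 mm. A picture is of the moment at which its call begins: read the wrist's pose just before it. camera_info takes no time and is no camera call.
- order.hand_in(): hands the job in; it is judged then, once.
Trained networks look in the newest picture that a camera, given by its name, has taken for a name from the list of things; names that differ only in an ending like _2 or _b are one class to them, and where a whole thing is asked for, a point or a joint stands for the part that bears it (a point fixed in the world has none). Each returns a list of dicts, best first, with "score" (0 to 1); they miss things now and then, are a little off and sometimes report something else, mostly with a low value. They report only what shows in the picture. A call takes as long as a camera call. They do not tell look-alikes from the thing itself.
- models.silhouettes(label, camera): "region" (384x512 bool, what is visible of it) and "location" ([column, row] in pixels, amid what is visible of it).
The state is a dict: "clock": time; "joint_pos": joint angles; "qvel": joint speeds; "tau": joint torques, N m; "tcp_pos": TCP position; "orientation": TCP orientation; "wrist_force": force on the tool from outside, world axes, zero at the start; "ft_torque": the same for the moment, N m; "finger_gap": finger opening in m; "grip_force": force on a finger pad.
Only numpy, scipy, OpenCV 4.12 (cv2) and the standard library are available. Lean on these libraries where they do the work, as an engineer would, in place of code of your own. Each camera call takes 0.05 s, during which the arm holds its last target. There are 200 camera calls.

## Task

Lift the lid of the wooden case until it rests open on its stop, and leave it open. Take out the lock pin and lock the lever press with it: push the pin through both cheeks and the lever between them, from whichever side you like, fully home so that its square handle meets the cheek. Leave the other things on the bench where they are.

Things in the scene. Friction and masses are not known exactly. Their poses are not given: they have to be found in the camera images.
- pin: Steel lock pin, 0.2 kg. Origin on its axis at the shoulder; +x runs along the shaft to the point. Dark banded square handle 22 x 22 mm, x = -65 mm to 0; round shaft 14 mm thick, x = 0 to 72 mm, last 10 mm tapered to 6 mm. Lies flat on its handle, axis 11 mm up. It starts in the case, handle in a snug slot; only the bare shaft can be gripped there. Laid on the bench it can be taken by the handle.
- pin_mid (a point): Point on the pin's axis, on the shaft 25 mm ahead of the shoulder (x = 25 mm in the pin's frame). With the pin fully home it lies at press_hole. A pin held by the shaft cannot be pushed home. It balances about 10 mm behind the shoulder.
- press: Steel lever press bolted to the bench, left or right. Origin: centre of the underside of its base plate 180 (x) x 90 (y) x 14 mm. An 18 mm thick, 34 mm high lever along its x, axis 75 mm up, pivots at x = +60 mm between ears 97 mm tall, rests on its lower stop and ends in a round black grip at x = -140 mm. At x = -45 mm it passes between two upright cheeks. The two sides are alike.
- press_hole (a point): Centre of the hole in the lever, midway between the cheeks, 75 mm above the bench; axes as press. One hole runs along the press's y through cheek, lever and cheek: 16.5 mm wide in the cheeks, 17.5 mm in the lever. Each cheek is 52 mm along x and 12 mm thick; outer faces at y = -25 and +25 mm, tops 100 mm up.
- case: Wooden case fixed to the bench, on the other side from the press: 150 (x) x 190 (y) x 50 mm high, walls and floor 6 mm. Origin: centre of its underside. The pin lies along its y near x = 0, point to +y, axis 17 mm above the bench. Two dark blocks (y = -89 to -23 mm, tops 30 mm up, 2 mm above the handle) leave only the handle's slot; the rest, 110 mm along y, is open around the shaft.
- case_lid (a joint): Lid angle, rad: 0 shut, 1.9 fully open against its stop, leaning back past upright. Below about 1.5 it falls shut when let go.
- case_lid_handle (a point): Centre of the brass knob's head on the lid (28 mm across, 16 mm thick), 30 mm from the lid's front edge and 35 mm above its outer face. Turns with the lid.
- case_lid_hinge (a point): Middle of the lid's hinge line, on the top edge of the case's far (+x) wall; the hinge axis is the case's y. The lid is 150 mm from the hinge to its front edge, 190 mm wide and 8 mm thick.
- bench_block: Bystander: a square steel bench block 70 x 70 x 22 mm. Origin: its middle, underside.
- jar_a: Bystander: an amber jar, 44 mm across, 75 mm tall. Origin: its middle, underside.
- jar_b: Bystander: a second amber jar, as jar_a. Origin: its middle, underside.
- screwdriver: Bystander: a screwdriver lying, 190 mm long. Origin: near its middle.
- hammer: Bystander: a hammer lying, 260 mm long. Origin: near its middle.
- wrench: Bystander: a wrench lying, 180 mm long. Origin: near its middle.
- tin: Bystander: a low round steel bowl, 120 mm across, 35 mm tall. Origin: its middle, underside.
There are look-alikes about, which are no part of the job. Leave any red look-alike of the case alone.

How it is judged:
On the way, in this order (a step that is already met when the one before it is completed fails the run):
1. the lid is open on its stop (lid angle above 1.8 rad) (value of joint case_lid above 1.8 rad), for 0.2 s.
2. the pin is out of the case (over 160 mm from the case's middle) (horizontal distance between pin and case above 0.16 m), for 0.1 s.
At the end, for the whole second after the job is handed in: The pin is through both cheeks and the lever, home within 6 mm (pin_mid within 6 mm of press_hole), in line with the hole within 0.09 rad, and at rest; the lid is open on its stop (above 1.8 rad) (distance between pin_mid and press_hole below 0.006 m and angle between the x axis of pin and the y axis of press, either way round below 0.09 rad and value of joint case_lid above 1.8 rad and linear speed of pin below 0.02 m/s); the robot touches nothing.
It fails at once if a bystander is moved more than 30 mm (distance of any of bench_block, jar_a, jar_b, screwdriver, hammer, wrench, tin from where it was at the start of the episode above 0.03 m).
It also fails if it takes over 72 s, if anything falls off the work surface, if the arm or the gripper's body presses on something with over 40 N, if the wrist force passes 120 N, or if a joint passes its speed limit or range.

## Working session

There is one attempt and no reset: what is moved stays moved. The work goes in short steps, Python scripts to look and compute and a tool call to move; the robot and the scene stay as the last step left them, time stands still between calls to the robot, and variables do not carry over. Pictures are saved under pics/ and viewed, at most 10 in all, crops included, and the job is handed in when it is done.

Besides the shell and the picture viewer there is one more tool, called as a command line: name --argument value ..., lists and objects as JSON in quotes. drive_tool: Moves the arm, as the interface text tells. Its arguments: {"type":"object","properties":{"series":{"type":"array"},"jaw":{"type":"number"},"grip_force":{"type":"number"}},"required":["series"]}

```bash
ls; mkdir -p pics
python3 - <<'E'
from workcell import env, viewer, order, models
import cv2,numpy as np
s=env.get_state(); print(s)
for c in ("scene","top"):
    im=viewer.read_camera(c); cv2.imwrite(f"pics/{c}0.png",im[:,:,::-1]); i=viewer.camera_info(c); print(c,i)
    for l in ("case","press","case_lid_handle","pin"):
        try:
            for d in models.silhouettes(l,c): print(c,l,round(d['score'],2),np.round(d['location']),d['region'].sum())
        except Exception as e: print(l,e)
print(viewer.camera_info("wrist"))
a=cv2.imread("pics/scene0.png");b=cv2.imread("pics/top0.png")
E
```

```text
pics
{'clock': 0.0, 'joint_pos': array([-1.26158829e+00,  3.14006557e-01,  4.49906382e-02,  1.30362903e+00,
       -7.50886635e-06,  1.43118896e+00]), 'qvel': array([ 1.79837038e-03, -2.59331142e-03, -1.40018649e-03, -1.03685244e-03,
       -1.51976567e-04, -6.79057064e-05]), 'tau': array([ 7.09088872e-04, -4.80628574e+01,  2.98533922e+01,  1.94901618e-02,
        1.02579168e-04, -7.20829945e-06]), 'tcp_pos': array([ 0.24932412, -0.51758077,  0.24141014]), 'orientation': array([-9.20673038e-04,  9.74925665e-01,  2.22528860e-01, -8.20290353e-05]), 'wrist_force': array([-0.24596452, -0.10274086,  0.77607656]), 'ft_torque': array([ 0.01047473, -0.03009963, -0.01069698]), 'grip_force': 0.0, 'finger_gap': 0.08488235500318729}
scene {'intrinsics': array([[488.71859447,   0.        , 258.05588384],
       [  0.        , 488.71859447, 188.65909716],
       [  0.        ,   0.        ,   1.        ]]), 'R': array([[-0.09601589,  0.99518726, -0.01957721],
       [ 0.64237999,  0.04692899, -0.76494812],
       [-0.76034788, -0.08602318, -0.64379431]]), 't': array([ 0.05705772, -0.25131023,  1.9
[... 811 characters left out ...]
.] 1160
top case_lid_handle 0.9 [342. 261.] 1184
top case_lid_handle 0.83 [324. 182.] 1992
top case_lid_handle 0.77 [191. 254.] 2138
top case_lid_handle 0.59 [188. 182.] 1139
{'intrinsics': array([[296.83337232,   0.        , 253.50387487],
       [  0.        , 296.83337232, 190.29616364],
       [  0.        ,   0.        ,   1.        ]]), 'T_tool_cam': array([[ 1.00056132e-03, -9.48324857e-01, -3.17299488e-01,
         8.18666127e-02],
       [ 9.99999079e-01,  6.58022673e-04,  1.18670579e-03,
         1.12463123e-05],
       [-9.16592337e-04, -3.17300384e-01,  9.48324642e-01,
        -1.32271324e-01],
       [ 0.00000000e+00,  0.00000000e+00,  0.00000000e+00,
         1.00000000e+00]])}
```

Run:
```python
import cv2
for n,(x,y,w,h) in {"scene":(110,90,300,200),"top":(120,110,280,200)}.items():
    a=cv2.imread(f"pics/{n}0.png")[y:y+h,x:x+w]; cv2.imwrite(f"pics/{n}0c.png",cv2.resize(a,(800,int(800*h/w)),interpolation=cv2.INTER_CUBIC))
```

```text
(no output)
```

View pics/scene0c.png

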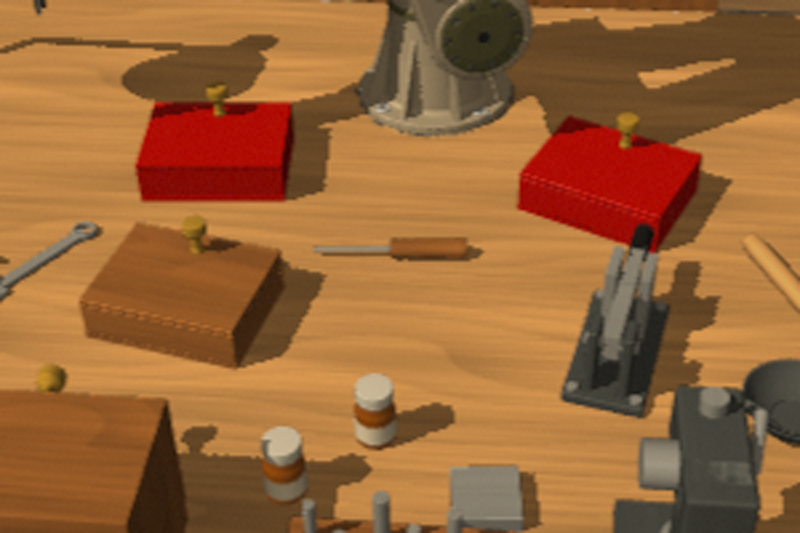

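View pics/top0c.png

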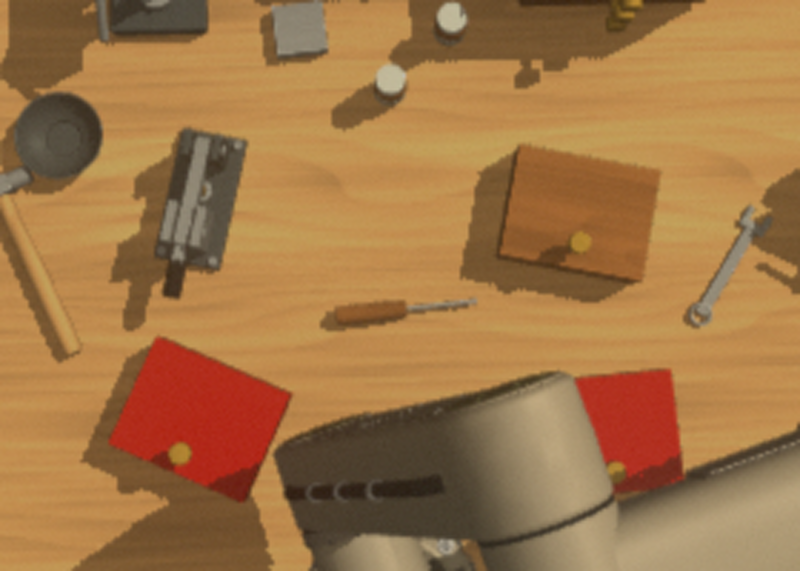

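The scene crop shows the wooden case at (180,290), screwdriver at (400,250) and the press at (620,320). The top crop shows the wooden lid corners near (519,146), (660,172), (641,281), (500,256), with the knob at (581,242). The press base corners are near (185,128), (246,140), (220,270), (155,258).

```bash
cat > h.py <<'E'
import numpy as np, cv2
from scipy.spatial.transform import Rotation as Ro
from scipy.optimize import least_squares
from workcell import env, viewer, order, models
def cam(c, s=None):
    i=viewer.camera_info(c); K=i['intrinsics']
    if c!='wrist': return K,np.array(i['R']),np.array(i['t'])
    s=s or env.get_state(); q=s['orientation']; T=np.eye(4)
    T[:3,:3]=Ro.from_quat(np.r_[q[1:],q[0]]).as_matrix(); T[:3,3]=s['tcp_pos']
    M=np.linalg.inv(T@i['T_tool_cam']); return K,M[:3,:3],M[:3,3]
def proj(X,c):
    K,R,t=c; p=(np.asarray(X)@R.T+t)@K.T; return p[:,:2]/p[:,2:]
def onz(px,z,c):
    K,R,t=c; d=R.T@np.linalg.inv(K)@np.r_[px,1]; o=-R.T@t; return o+d*(z-o[2])/d[2]
def pose(p): # x,y,yaw -> func local->world
    return lambda L: np.asarray(L)@np.array([[np.cos(p[2]),np.sin(p[2]),0],[-np.sin(p[2]),np.cos(p[2]),0],[0,0,1]])+[p[0],p[1],0]
def fit(L,obs,x0): # obs list of (cam,idx,px)
    f=lambda p: np.concatenate([(proj(pose(p)(np.array(L)[i]),c)-px).ravel() for c,i,px in obs])
    return least_squares(f,x0,loss='soft_l1')
E
python3 - <<'E'
from h import *
t=cam('top');sc=cam('scene')
ct=lambda a:np.array(a)*.35+[120,110]
cs=lambda a:np.array(a)*.375+[110,90]
# case: lid top corners (far-left, far-right, near-right, near-left), knob
L=[[.075,.095,.058],[.075,-.095,.058],[-.075,-.095,.058],[-.075,.095,.058],[-.045,0,.101]]
r=fit(L,[(t,[0,1,2,3,4],ct([[519,146],[660,172],[641,281],[500,256],[581,240]])),
 ],[.5,-.15,0]); print('case',r.x,np.round(r.fun,1))
r=fit(L,[(sc,[0,1,2,3],cs([[235,333],[84,304],[135,223],[283,252]]))],[.5,-.15,0]); print('case sc',r.x,np.round(r.fun,1))
L=[[.09,.045,.014],[.09,-.045,.014],[-.09,-.045,.014],[-.09,.045,.014]]
r=fit(L,[(t,[0,1,2,3],ct([[185,128],[246,140],[220,270],[155,258]]))],[.5,.15,0]); print('press',r.x,np.round(r.fun,1))
for n,l in (('jarB',(390,80)),('sdr',(335,315)),('sdl',(475,301)),):print(n,onz(ct(l),.02,t))
E
```

```text
case [ 0.49779959 -0.26106868 -0.20696364] [-0.1 -0.6  0.2 -0.6  0.6  0.4 -0.3 -0.1 -0.3  1.1]
case sc [ 0.50253613 -0.25386468 -0.19027263] [ 0.4  0.3 -1.4 -0.2  0.6  0.5 -0.  -0.7]
press [ 0.53447823  0.24094271 -0.21800175] [-0.8 -0.1  0.7  0.1  0.2  0.2 -0.1 -0.1]
jarB [ 0.68995699 -0.01673839  0.02      ]
sdr [0.37343878 0.06454353 0.02      ]
sdl [ 0.38739774 -0.12216684  0.02      ]
```

drive_tool --series '[[[0,0,0,0,0,0.052],[0,0,0,0,0,0.052],[0,0,0,0,0,0.052],[0,0,0,0,0,0.051],[0.155,-0.317,0.02,0,0,0],[0.155,-0.317,0.02,0,0,0],[0.155,-0.317,0.02,0,0,0],[0.155,-0.317,0.02,0,0,0],[0.155,-0.317,0.02,0,0,0],[0.155,-0.317,0.02,0,0,0],[0.155,-0.317,0.02,0,0,0],[0.155,-0.317,0.02,0,0,0],[0,0,0,0,0,0],[0,0,0,0,0,0]]]' --jaw 1

```text
clock: 2.25
tcp_pos: [0.4561, -0.2498, 0.2232]
orientation: [0.0, 0.995, -0.1, -0.0]
wrist_force: [0.6, -1.3, 0.0]
finger_gap: 0.0853
grip_force: 0.0
```

Run:
```python
from h import *
s=env.get_state(); print(s['clock'],s['tcp_pos'],s['orientation'])
im=viewer.read_camera('wrist'); cv2.imwrite('pics/w1.png',im[:,:,::-1])
for c in ('wrist',):
  for l in ('case_lid_handle','case'):
    for d in models.silhouettes(l,c): print(l,round(d['score'],2),d['location'],d['region'].sum())
im=viewer.read_camera('top'); cv2.imwrite('pics/t1.png',im[:,:,::-1])
```

```text
2.25 [ 0.45613525 -0.24982831  0.2231655 ] [ 2.46466000e-04  9.94956126e-01 -1.00310745e-01 -3.90539094e-05]
case_lid_handle 0.8 [300.4, 323.5] 5326
case_lid_handle 0.61 [255.1, 122.6] 29374
case 0.62 [5.1, 333.5] 211
case 0.55 [294.8, 316.4] 8142
```

View pics/w1.png

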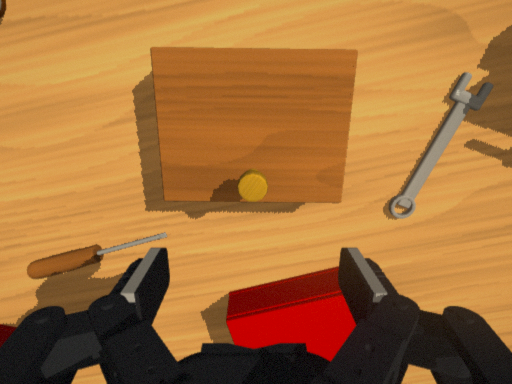

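Wrist view: lid corners at about (151,48), (357,50), (341,202), (163,202), with the knob top at (253,187).

Run:
```python
from h import *
w=cam('wrist');t=cam('top')
px=np.array([[151,47.5],[357,49.5],[341,202],[163,202],[253,187]])
for lt in (.05,.058):
  L=[[.075,.095,lt],[.075,-.095,lt],[-.075,-.095,lt],[-.075,.095,lt],[-.045,0,lt+.043]]
  r=fit(L,[(w,[0,1,2,3,4],px)],[.5,-.26,-.2]);p=r.x
  print(lt,p,r.cost,np.round(r.fun,1))
  K=pose(p)([[-.045,0,lt+.035],[.075,0,.05]]); print(K)
s=env.get_state();q=s['orientation'];R=Ro.from_quat(np.r_[q[1:],q[0]]).as_matrix()
print('tool shift mm',1e3*R.T@(K[0]-s['tcp_pos']), 'yaw toolx',np.arctan2(R[1,0],R[0,0]))
```

```text
0.05 [ 0.49831817 -0.25938205 -0.2099672 ] 9.307637746965602 [ 1.4  1.5 -1.8  1.3 -1.7 -1.3  3.1 -2.5 -0.  -1.1]
[[ 0.45430648 -0.2500028   0.085     ]
 [ 0.57167101 -0.27501414  0.05      ]]
0.058 [ 0.49888342 -0.25918234 -0.20980636] 2.6030850708214315 [-1.8 -0.3  0.8 -0.5  0.1  0.8  0.7 -0.4 -0.4  1. ]
[[ 0.45487021 -0.24981017  0.093     ]
 [ 0.57223876 -0.27480263  0.05      ]]
tool shift mm [ -0.98463278  -0.66933353 130.16145528] yaw toolx -0.2032201851155483
```

drive_tool --series '[[[-0.008,-0.005,0.234,0,0,0],[0,0,0.234,0,0,0],[0,0,0.234,0,0,0],[0,0,0.234,0,0,0],[0,0,0.234,0,0,0],[0,0,0,0,0,0],[0,0,0,0,0,0]]]' --jaw 1

```text
clock: 3.32
tcp_pos: [0.4556, -0.2497, 0.0836]
orientation: [0.0, 0.995, -0.101, 0.0]
wrist_force: [0.9, -0.2, 0.2]
finger_gap: 0.0857
grip_force: 0.0
```

drive_tool --series '[[[0,0,0,0,0,0],[0,0,0,0,0,0],[0,0,0,0,0,0],[0,0,0,0,0,0],[0,0,0,0,0,0],[0,0,0,0,0,0],[0,0,0,0,0,0],[0,0,0,0,0,0]]]' --jaw -1 --grip_force 30

```text
clock: 4.32
tcp_pos: [0.4557, -0.2487, 0.0833]
orientation: [-0.0, 0.995, -0.1, 0.0]
wrist_force: [-1.1, 3.0, 4.6]
finger_gap: 0.0266
grip_force: 29.4
```

Run:
```python
import numpy as np
# arc in (case x, z), knob rel hinge
k=lambda a:np.array([-.12*np.cos(a)+.043*np.sin(a),.12*np.sin(a)+.043*np.cos(a)])
A=np.linspace(0,1.86,20); P=np.array([k(a) for a in A])
for a,d in zip(A[1:],np.diff(P,axis=0)): print(round(a,2),np.round([d[0]/.12,-d[1]/.12],3))
print(P[-1])
```

```text
0.1 [ 0.04  -0.096]
0.2 [ 0.049 -0.092]
0.29 [ 0.058 -0.086]
0.39 [ 0.066 -0.08 ]
0.49 [ 0.073 -0.074]
0.59 [ 0.08  -0.066]
0.69 [ 0.086 -0.058]
0.78 [ 0.092 -0.049]
0.88 [ 0.096 -0.04 ]
0.98 [ 0.099 -0.03 ]
1.08 [ 0.102 -0.021]
1.17 [ 0.103 -0.01 ]
1.27 [ 0.104 -0.   ]
1.37 [0.103 0.01 ]
1.47 [0.102 0.02 ]
1.57 [0.1  0.03]
1.66 [0.096 0.039]
1.76 [0.092 0.049]
1.86 [0.087 0.057]
[0.07543695 0.10275342]
```

drive_tool --series '[[[0.04,0,-0.096,0,0,0],[0.049,0,-0.092,0,0,0],[0.058,0,-0.086,0,0,0],[0.066,0,-0.08,0,0,0],[0.073,0,-0.074,0,0,0],[0.08,0,-0.066,0,0,0],[0.086,0,-0.058,0,0,0],[0,0,0,0,0,0]]]'

```text
clock: 5.32
tcp_pos: [0.5097, -0.2603, 0.1499]
orientation: [0.001, 0.995, -0.1, 0.001]
wrist_force: [-3.8, 1.6, 4.0]
finger_gap: 0.0268
grip_force: 30.4
```

Tracks well; forces are low. Continuing along the arc.

drive_tool --series '[[[0.092,0,-0.049,0,0,0],[0.096,0,-0.04,0,0,0],[0.099,0,-0.03,0,0,0],[0.102,0,-0.021,0,0,0],[0.103,0,-0.01,0,0,0],[0.104,0,0,0,0,0],[0.103,0,0.01,0,0,0],[0.102,0,0.02,0,0,0],[0,0,0,0,0,0]]]'

```text
clock: 6.45
tcp_pos: [0.6047, -0.2807, 0.1636]
orientation: [0.001, 0.995, -0.101, 0.001]
wrist_force: [-1.1, -4.6, 4.7]
finger_gap: 0.0269
grip_force: 31.0
```

drive_tool --series '[[[0.1,0,0.03,0,0,0],[0.096,0,0.039,0,0,0],[0.092,0,0.049,0,0,0],[0.08,0,0.053,0,0,0],[0,0,0,0,0,0],[0,0,0,0,0,0]]]'

```text
clock: 7.2
tcp_pos: [0.6475, -0.29, 0.1429]
orientation: [0.002, 0.995, -0.101, 0.001]
wrist_force: [0.2, -6.9, 3.1]
finger_gap: 0.0269
grip_force: 31.0
```

Run:
```python
from h import *
a=viewer.read_camera('scene')[90:290,110:410,::-1]; cv2.imwrite('pics/s2.png',cv2.resize(a,(800,533)))
```

```text
(no output)
```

View pics/s2.png

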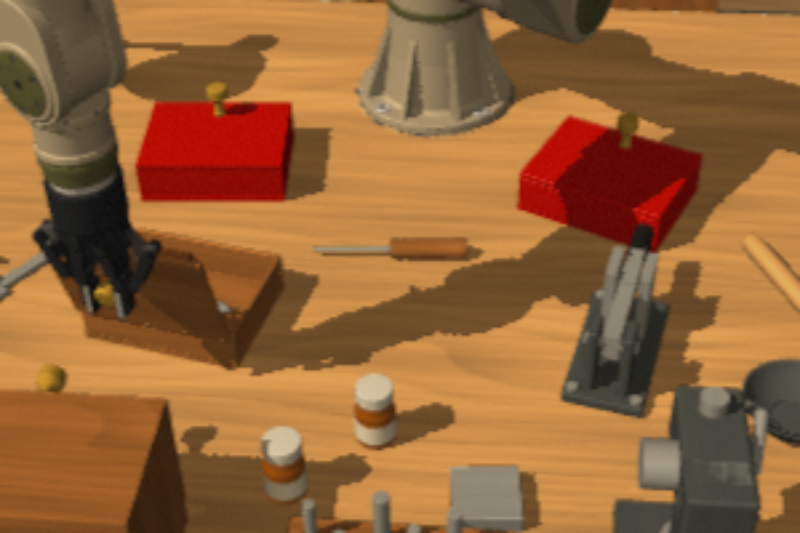

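Lid is open to about 1.85 rad with the gripper still on the knob (crop pixel 105,295). The case interior shows at (225,300). Releasing and rising.

drive_tool --series '[[[0,0,0,0,0,0],[0,0,0,0,0,0],[0,0,0,0,0,0],[0,0,0,0,0,0],[0.06,0,-0.12,0,0,0],[0,0,-0.2,0,0,0],[0,0,-0.25,0,0,0],[0,0,-0.25,0,0,0],[0,0,-0.25,0,0,0],[0,0,-0.1,0,0,0],[0,0,0,0,0,0]]]' --jaw 1

```text
clock: 8.62
tcp_pos: [0.6534, -0.2894, 0.2837]
orientation: [0.0, 0.995, -0.101, 0.001]
wrist_force: [0.1, -0.4, -0.4]
finger_gap: 0.0853
grip_force: 0.0
```

Run:
```python
from h import *
s=env.get_state(); print(s['joint_pos'],s['tcp_pos'],s['orientation'])
```

```text
[-5.29170513e-01  6.17570972e-01  6.22241264e-01  1.57390564e+00
  1.31676544e-05  2.81384411e+00] [ 0.65340498 -0.28943338  0.28373891] [ 3.18281009e-04  9.94932631e-01 -1.00540786e-01  7.12673255e-04]
```

drive_tool --series '[[[-0.327,0.01,0,0,0,0],[-0.327,0.01,0,0,0,0],[-0.327,0.01,0,0,0,0],[-0.327,0.01,0,0,0,0],[0,0,0.2,0,0,-0.055],[0,0,0.2,0,0,-0.055],[0,0,0.2,0,0,-0.055],[0,0,0,0,0,-0.055],[0,0,0,0,0,-0.055],[0,0,0,0,0,-0.055],[0,0,0,0,0,-0.055],[0,0,0,0,0,-0.055],[0,0,0,0,0,-0.057],[0,0,0,0,0,0],[0,0,0,0,0,0]]]' --jaw 1

```text
clock: 10.5
tcp_pos: [0.4978, -0.2622, 0.2103]
orientation: [-0.001, 0.779, 0.628, -0.0]
wrist_force: [-1.4, -0.2, 0.3]
finger_gap: 0.0853
grip_force: 0.0
```

Run:
```python
from h import *
s=env.get_state(); print(s['joint_pos'],s['tcp_pos'],s['orientation'])
im=viewer.read_camera('wrist'); cv2.imwrite('pics/w3.png',im[:,:,::-1])
for l in ('pin','case','press'):
    for d in models.silhouettes(l,'wrist'):
        ys,xs=np.where(d['region']); print(l,round(d['score'],2),d['location'],d['region'].sum(),cv2.minAreaRect(np.c_[xs,ys].astype(np.float32)))
```

```text
[-6.27506518e-01  3.01289357e-01 -4.90973665e-02  1.22185840e+00
 -2.72281400e-05  1.15714058e+00] [ 0.49781128 -0.26224638  0.21030079] [-6.95583720e-04  7.78531909e-01  6.27604606e-01 -2.02738440e-04]
pin 0.85 [252.9, 185.3] 1926 ((253.5, 172.5), (121.0, 21.0), 90.0)
case 0.79 [361.9, 163.4] 63509 ((349.39208984375, 189.87680053710938), (256.2370910644531, 338.21539306640625), 86.7500991821289)
case 0.71 [43.7, 238.1] 15741 ((41.074440002441406, 223.94935607910156), (175.1999969482422, 128.87692260742188), 75.74996948242188)
```

View pics/w3.png

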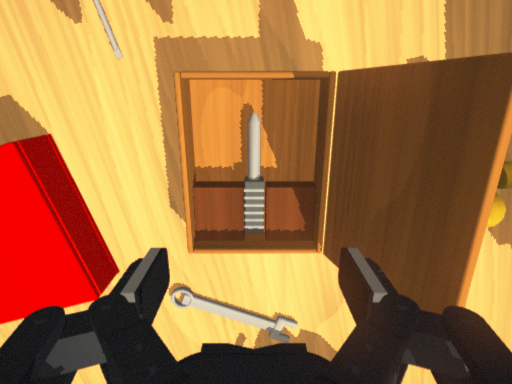

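Wrist view: the lid stands open on the right. The pin lies in its slot with its tip at (253,112), shoulder at about (254,181) and handle end at about (255,232).

Run:
```python
from h import *
w=cam('wrist')
tip=onz([253.3,112],.017,w);sh=onz([254.2,181],.017,w);he=onz([254.8,232],.025,w)
print(tip,sh,he,np.linalg.norm(tip-sh),np.linalg.norm(sh-he),'yaw',np.arctan2(*(tip-sh)[[1,0]]))
# refine case: case top rim outer corners z=.05
L=[[-.075,.095,.05],[-.075,-.095,.05],[.075,-.095,.05]]
r=fit(L,[(w,[0,1,2],np.array([[175.5,73],[189,252],[323,251.5]]))],[.499,-.259,-.21]);print('case',r.x,np.round(r.fun,1))
s=env.get_state();q=s['orientation'];R=Ro.from_quat(np.r_[q[1:],q[0]]).as_matrix()
d=(tip-sh)/np.linalg.norm(tip-sh); g=sh+.021*d; g[2]=.020
print('g',g,'tool mm',1e3*R.T@(g-s['tcp_pos']),'toolx yaw',np.arctan2(R[1,0],R[0,0]))
```

```text
[ 0.51108139 -0.20369089  0.017     ] [ 0.49600151 -0.27893592  0.017     ] [ 0.48398699 -0.33853355  0.025     ] 0.07674123501276782 0.061320679395744725 yaw 1.3730062460329715
case [ 0.50254657 -0.25897041 -0.21013485] [-0.5 -2.5  0.4  0.9  0.1  1.2]
g [ 0.50012808 -0.25834535  0.02      ] tool mm [  4.54599515   0.99300603 191.09938702] toolx yaw 1.3587642791929166
```

drive_tool --series '[[[0.05,0.008,0.25,0,0,0],[0,0,0.25,0,0,0],[0,0,0.25,0,0,0],[0,0,0.25,0,0,0],[0,0,0.25,0,0,0],[0,0,0.1,0,0,0],[0,0,0.1,0,0,0],[0,0,0.1,0,0,0],[0,0,0.033,0,0,0],[0,0,0,0,0,0],[0,0,0,0,0,0]]]' --jaw 0

```text
clock: 12.08
tcp_pos: [0.5009, -0.2572, 0.0218]
orientation: [0.001, 0.778, 0.629, 0.0]
wrist_force: [-0.6, -0.2, -0.1]
finger_gap: 0.0425
grip_force: 0.0
```

drive_tool --series '[[[0,0,0,0,0,0],[0,0,0,0,0,0],[0,0,0,0,0,0],[0,0,0,0,0,0],[0,0,0,0,0,0],[0,0,0,0,0,0]]]' --jaw -1 --grip_force 80

```text
clock: 12.82
tcp_pos: [0.5005, -0.257, 0.0218]
orientation: [0.0, 0.778, 0.629, -0.0]
wrist_force: [-1.5, 0.8, 5.5]
finger_gap: 0.0109
grip_force: 78.3
```

drive_tool --series '[[[0,0,-0.04,0,0,0],[0,0,-0.06,0,0,0],[0,0,-0.1,0,0,0],[0,0,-0.12,0,0,0],[0,0,-0.15,0,0,0],[0,0,-0.2,0,0,0],[0,0,-0.2,0,0,0],[0,0,-0.1,0,0,0],[0,0,0,0,0,0]]]'

```text
clock: 13.95
tcp_pos: [0.5011, -0.2574, 0.1389]
orientation: [0.001, 0.778, 0.629, 0.0]
wrist_force: [0.8, -0.6, -1.6]
finger_gap: 0.0108
grip_force: 78.2
```

Run:
```python
from h import *
im=viewer.read_camera('wrist'); cv2.imwrite('pics/w4.png',im[:,:,::-1])
for l in ('pin','press'):
    for d in models.silhouettes(l,'wrist'):
        ys,xs=np.where(d['region']); print(l,round(d['score'],2),d['location'],d['region'].sum(),xs.min(),xs.max(),ys.min(),ys.max())
```

```text
pin 0.72 [251.4, 249.3] 5075 235 272 152 348
pin 0.28 [65.1, 26.9] 514 49 81 0 55
```

View pics/w4.png

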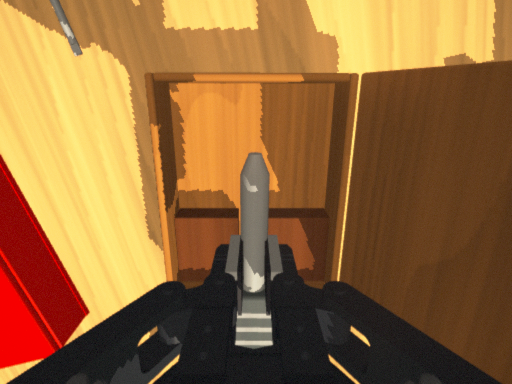

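Run:
```python
from h import *
i=viewer.camera_info('wrist');T=i['T_tool_cam'];Ki=np.linalg.inv(i['intrinsics'])
for n,px in (('tip',(255,152)),('sh',(254.5,292)),('hend',(254,347))):
    d=T[:3,:3]@Ki@np.r_[px,1];o=T[:3,3]
    for z in (-.007,.0048,.015): print(n,z,np.round(1e3*(o+d*(z-o[2])/d[2]),1))
```

```text
tip -0.007 [57.   0.9 -7. ]
tip 0.0048 [54.6  1.   4.8]
tip 0.015 [52.6  1.1 15. ]
sh -0.007 [-14.2   0.9  -7. ]
sh 0.0048 [-23.2   0.9   4.8]
sh 0.015 [-31.1   1.   15. ]
hend -0.007 [-49.7   0.7  -7. ]
hend 0.0048 [-62.    0.7   4.8]
hend 0.015 [-72.7   0.8  15. ]
```

drive_tool --series '[[[0.29,-0.01,0,0,0,0],[0.29,-0.01,0,0,0,0],[0.29,-0.01,0,0,0,0],[0.29,-0.01,0,0,0,0],[0.29,-0.01,0,0,0,0],[0.29,-0.01,0,0,0,0],[0.29,-0.01,0,0,0,0],[0.29,-0.01,0,0,0,0],[0,0,0.19,0,0,0],[0,0,0.19,0,0,0],[0,0,0.19,0,0,0],[0,0,0.19,0,0,0],[0,0,0.16,0,0,0],[0,0,0.04,0,0,0],[0,0,0.03,0,0,0],[0,0,0.015,0,0,0],[0,0,0,0,0,0],[0,0,0,0,0,0]]]'

```text
clock: 16.35
tcp_pos: [0.5497, 0.0172, 0.0176]
orientation: [0.0, 0.778, 0.629, 0.0]
wrist_force: [0.8, -0.3, -1.8]
finger_gap: 0.0108
grip_force: 78.2
```

drive_tool --series '[[[0,0,0.014,0,0,0],[0,0,0,0,0,0]]]'

```text
clock: 16.6
tcp_pos: [0.5499, 0.0173, 0.0159]
orientation: [0.0, 0.778, 0.629, 0.0]
wrist_force: [0.2, 0.4, 1.7]
finger_gap: 0.011
grip_force: 78.7
```

drive_tool --series '[[[0,0,0,0,0,0],[0,0,0,0,0,0],[0,0,0,0,0,0],[0,0,0,0,0,0],[0,0,-0.2,0,0,0],[0,0,-0.4,0,0,0],[0,0,-0.4,0,0,0],[0,0,-0.4,0,0,0],[0,0,-0.4,0,0,0],[0.295,-0.15,0,0,0,0],[0.295,-0.15,0,0,0,0],[0.295,-0.15,0,0,0,0],[0.295,-0.15,0,0,0,0],[0.295,-0.15,0,0,0,0],[0.295,-0.15,0,0,0,0],[0,0,0,0,0,0],[0,0,0,0,0,0],[0,0,0,0,0,0]]]' --jaw 0.4

```text
clock: 18.85
tcp_pos: [0.4886, 0.2467, 0.2313]
orientation: [0.0, 0.778, 0.628, -0.0]
wrist_force: [-0.4, -0.5, -0.5]
finger_gap: 0.06
grip_force: 0.0
```

Run:
```python
from h import *
s=env.get_state(); print(s['tcp_pos'],s['orientation'])
im=viewer.read_camera('wrist'); cv2.imwrite('pics/w5.png',cv2.resize(im[:300,80:440,::-1],(720,600),interpolation=cv2.INTER_CUBIC))
np.save('pics/w5cam.npy',np.array(cam('wrist',s),dtype=object),allow_pickle=True)
for l in ('pin','press'):
    for d in models.silhouettes(l,'wrist'): print(l,round(d['score'],2),d['location'],d['region'].sum())
```

```text
[0.48856636 0.24665697 0.23127678] [ 1.18761650e-04  7.78056114e-01  6.28194760e-01 -1.11589817e-04]Traceback (most recent call last):
  File "<stdin>", line 4, in <module>
ValueError: could not broadcast input array from shape (3,3) into shape (3,)
```

View pics/w5.png

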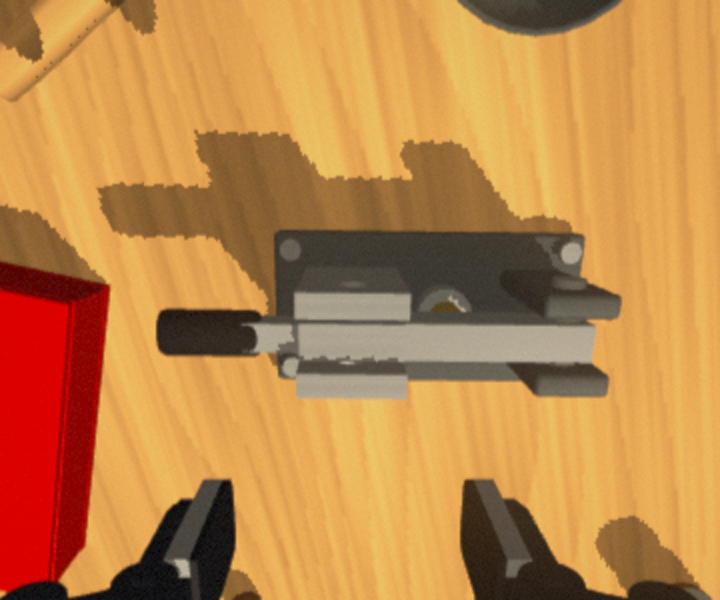

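Crop view: the far cheek top spans (294–411, 292–320), the near one (296–407, 374–398). Base corners are at (276,232), (584,235) and (278,378).

```bash
cat > pr.py <<'E'
from h import *
w=cam('wrist')
L=[];
for y in (.025,.013,-.013,-.025):
    L+= [[-.071,y,.1],[-.019,y,.1]]
L+=[[-.09,.045,.014],[.09,.045,.014],[-.09,-.045,.014]]
px=np.array([[294,292],[410,292],[296,320],[411,320],[296,374],[407,374.5],[297,398],[407,398],[276,231],[584,234.5],[278,378]])/2+[80,0]-.25
for idx in (list(range(8)),list(range(11))):
    r=fit(L,[(w,idx,px[idx])],[.534,.241,-.21]); H=pose(r.x)([[-.045,0,.075]])[0]
    print(r.x,'hole',H,np.round(r.fun,1))
E
python3 pr.py
python3 - <<'E'
from h import *
s=env.get_state(); q=s['orientation'];R=Ro.from_quat(np.r_[q[1:],q[0]]).as_matrix()
print('toolyaw',np.arctan2(R[1,0],R[0,0]))
E
```

```text
[ 0.53717604  0.24608549 -0.21422748] hole [0.4932047  0.25565216 0.075     ] [ 0.1  0.4  0.4  0.5 -0.5 -0.4 -0.6 -0.3  0.2 -0.1  0.4 -0.2 -0.  -0.
 -0.   0.1]
[ 0.53712373  0.2457653  -0.22136588] hole [0.49322179 0.25564561 0.075     ] [ 0.3  0.2  0.6  0.7 -0.4 -0.6 -0.5 -0.1  0.1 -0.3  0.3 -0.  -0.2 -0.2
 -0.2  0.3 -1.3 -0.1  1.7 -0.3 -0.1  0.9]
toolyaw 1.358234713912088
```

drive_tool --series '[[[-0.37,0.15,0,0,0,0],[-0.37,0.15,0,0,0,0],[-0.37,0.15,0,0,0,0],[-0.37,0.15,0,0,0,0],[-0.37,0.15,0,0,0,0],[-0.37,0.15,0,0,0,0],[0,0,0.3,0,0,0],[0,0,0.3,0,0,0],[0,0,0.3,0,0,0],[0,0,0,0,0,0],[0,0,0,0,0,0]]]'

```text
clock: 20.27
tcp_pos: [0.5387, -0.0362, 0.1246]
orientation: [0.001, 0.778, 0.628, 0.0]
wrist_force: [1.0, -0.7, 0.5]
finger_gap: 0.0599
grip_force: 0.0
```

Run:
```python
from h import *
s=env.get_state(); print(s['tcp_pos'])
im=viewer.read_camera('wrist'); cv2.imwrite('pics/w6.png',im[:,:,::-1]); w=cam('wrist',s)
q=s['orientation'];R=Ro.from_quat(np.r_[q[1:],q[0]]).as_matrix()
for d in models.silhouettes('pin','wrist'):
    ys,xs=np.where(d['region']); print(round(d['score'],2),d['location'],d['region'].sum(),xs.min(),xs.max(),ys.min(),ys.max())
    for r in range(ys.min(),ys.max(),12): 
        m=xs[ys==r]
        if len(m): print(r,m.mean(),len(m),np.round(1e3*R.T@(onz([m.mean(),r],.011,w)-s['tcp_pos']),1))
```

```text
[ 0.53867537 -0.03616073  0.12459747]
0.73 [54.3, 169.0] 4805 6 123 109 297
109 31.0 13 [  67.7 -177.4  113.3]
121 26.5 42 [  58.4 -183.3  113.3]
133 32.5 42 [  48.7 -180.7  113.3]
145 38.0 41 [  38.9 -178.5  113.4]
157 45.5 40 [  28.8 -174.5  113.4]
169 52.0 39 [  18.4 -171.3  113.4]
181 57.0 39 [   7.7 -169.2  113.4]
193 63.5 36 [  -3.3 -165.9  113.4]
205 71.0 35 [ -14.5 -161.5  113.4]
217 71.5 24 [ -26.1 -163.3  113.4]
229 83.5 8 [ -38.  -154.7  113.4]
241 90.5 8 [ -50.3 -150.4  113.4]
253 97.0 9 [ -62.9 -146.5  113.4]
265 103.0 7 [ -75.9 -142.9  113.4]
277 109.5 8 [ -89.2 -138.8  113.4]
289 116.5 8 [-103.  -134.   113.4]
0.67 [252.3, 156.5] 3632 239 266 53 224
53 254.0 7 [108.8   0.7 113.6]
65 253.0 17 [ 1.004e+02 -1.000e-01  1.136e+02]
77 253.5 18 [ 91.8   0.3 113.6]
89 253.5 18 [ 83.1   0.3 113.6]
101 253.5 18 [ 74.    0.4 113.6]
113 253.0 17 [ 64.8  -0.  113.6]
125 252.5 16 [ 55.3  -0.4 113.6]
137 253.0 17 [ 45.6  -0.  113.6]
149 252.5 26 [ 35.7  -0.4 113.6]
161 252.5 28 [ 25.4  -0.4 113.6]
173 252.5 28 [ 14.9  -0.4 113.6]
185 252.0 27 [  4.1  -0.9 113.6]
197 252.5 26 [ -6.9  -0.4 113.6]
209 252.0 25 [-18.3  -0.9 113.6]
221 252.0 25 [-30.   -0.9 113.6]
```

View pics/w6.png

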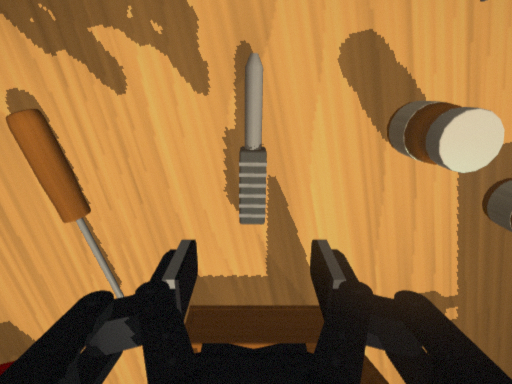

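Pin lies centred between the jaws: tip (254,53), shoulder row 147, handle to row 224. Descending to grip the handle.

drive_tool --series '[[[0,0,0.25,0,0,0],[0,0,0.25,0,0,0],[0,0,0.25,0,0,0],[0,0,0.1,0,0,0],[0,0,0.055,0,0,0],[0,0,0,0,0,0],[0,0,0,0,0,0]]]'

```text
clock: 21.25
tcp_pos: [0.5389, -0.0357, 0.0158]
orientation: [0.001, 0.778, 0.629, 0.001]
wrist_force: [-0.2, -0.2, 0.1]
finger_gap: 0.0597
grip_force: 0.0
```

drive_tool --series '[[[0,0,0,0,0,0],[0,0,0,0,0,0],[0,0,0,0,0,0],[0,0,0,0,0,0],[0,0,0,0,0,0],[0,0,0,0,0,0],[0,0,0,0,0,0]]]' --jaw -1 --grip_force 90

```text
clock: 22.12
tcp_pos: [0.5384, -0.0356, 0.0156]
orientation: [0.0, 0.778, 0.629, 0.0]
wrist_force: [-1.0, 0.7, 6.0]
finger_gap: 0.02
grip_force: 88.7
```

drive_tool --series '[[[0,0,-0.1,0,0,0],[0,0,-0.2,0,0,0],[0,0,-0.2,0,0,0],[0,0,-0.03,0,0,0],[0,0,0,0,0,0],[0,0,0,0,0,0]]]'

```text
clock: 22.88
tcp_pos: [0.5372, -0.0353, 0.0773]
orientation: [-0.001, 0.778, 0.629, -0.001]
wrist_force: [-0.7, 0.2, -2.2]
finger_gap: 0.0199
grip_force: 88.4
```

Run:
```python
from h import *
s=env.get_state(); print(s['tcp_pos'],s['joint_pos'])
im=viewer.read_camera('wrist'); cv2.imwrite('pics/w7.png',im[:,:,::-1])
i=viewer.camera_info('wrist');T=i['T_tool_cam'];Ki=np.linalg.inv(i['intrinsics'])
for d in models.silhouettes('pin','wrist')[:2]:
    ys,xs=np.where(d['region']); print(round(d['score'],2),xs.min(),xs.max(),ys.min(),ys.max())
    for r in range(ys.min(),ys.max(),15):
        m=xs[ys==r]
        if len(m):
            D=T[:3,:3]@Ki@np.r_[m.mean(),r,1];o=T[:3,3];print(r,m.mean(),len(m),np.round(1e3*(o+D*(.005-o[2])/D[2]),1))
q=s['orientation'];R=Ro.from_quat(np.r_[q[1:],q[0]]).as_matrix()
u=np.array([-np.sin(-.2165),np.cos(-.2165),0]);H=np.array([.4932,.2556,.075])
print('hole-tcp tool mm',1e3*R.T@(H-s['tcp_pos']),'axis in tool',R.T@u)
```

```text
[ 0.53718697 -0.03534406  0.07728743] [-2.14802021e-01  3.52441362e-01 -3.23559051e-01  8.96743583e-01
 -9.76817930e-05  1.56695820e+00]
0.56 229 279 20 315
20 254.0 13 [109.2   0.5   5. ]
35 255.0 27 [103.7   0.9   5. ]
50 254.0 35 [98.   0.5  5. ]
65 253.5 34 [92.2  0.3  5. ]
80 253.5 34 [86.2  0.3  5. ]
95 254.0 33 [80.   0.5  5. ]
110 253.5 32 [73.6  0.3  5. ]
125 253.5 32 [67.   0.3  5. ]
140 253.5 32 [60.2  0.3  5. ]
155 253.5 30 [53.2  0.3  5. ]
170 253.5 30 [45.9  0.3  5. ]
185 254.0 37 [38.4  0.6  5. ]
200 254.0 49 [30.7  0.6  5. ]
215 254.0 49 [22.6  0.6  5. ]
230 253.5 48 [14.3  0.4  5. ]
245 254.0 47 [5.7 0.6 5. ]
260 253.5 42 [-3.2  0.4  5. ]
275 252.5 40 [-12.5  -0.2   5. ]
290 253.5 40 [-22.1   0.4   5. ]
305 253.5 44 [-32.1   0.4   5. ]
hole-tcp tool mm [ 275.28293278 -103.93152527    2.46506686] axis in tool [ 9.99984671e-01  5.53607724e-03 -1.00988748e-04]
```

drive_tool --series '[[[0,0,-0.02,0,0,0.0018],[0.131,-0.11,0,0,0,0],[0.131,-0.11,0,0,0,0],[0.131,-0.11,0,0,0,0],[0.131,-0.11,0,0,0,0],[0.131,-0.11,0,0,0,0],[0.131,-0.11,0,0,0,0],[0.131,-0.11,0,0,0,0],[0.131,-0.11,0,0,0,0],[0,0,0,0,0,0],[0,0,0,0,0,0]]]'

```text
clock: 24.35
tcp_pos: [0.4622, 0.1101, 0.0809]
orientation: [0.0, 0.779, 0.627, 0.0]
wrist_force: [0.2, -0.2, -1.5]
finger_gap: 0.0197
grip_force: 88.4
```

Run:
```python
from h import *
s=env.get_state(); print(s['tcp_pos'])
im=viewer.read_camera('wrist'); cv2.imwrite('pics/w8.png',cv2.resize(im[:240,80:400,::-1],(800,600),interpolation=cv2.INTER_CUBIC))
q=s['orientation'];R=Ro.from_quat(np.r_[q[1:],q[0]]).as_matrix()
u=np.array([-np.sin(-.2165),np.cos(-.2165),0]);H=np.array([.4932,.2556,.075])
print('hole-tcp tool mm',1e3*R.T@(H-s['tcp_pos']),'axis in tool',R.T@u)
w=cam('wrist',s); print('cheek tops px', (proj(pose([.5371,.2460,-.2165])([[-.071,-.025,.1],[-.019,-.025,.1],[-.071,-.013,.1],[-.019,-.013,.1]]),w)-[80,0])*2.5)
```

```text
[0.46222261 0.11013898 0.08088212]
hole-tcp tool mm [148.72097668  -0.9533702    5.85402775] axis in tool [ 9.99999940e-01  2.95214607e-04 -1.83652857e-04]
cheek tops px [[ 218.38330709 -123.81738397]
 [ 629.35408252 -122.92858177]
 [ 209.37887762 -243.00642046]
 [ 637.76796866 -241.96405409]]
```

View pics/w8.png

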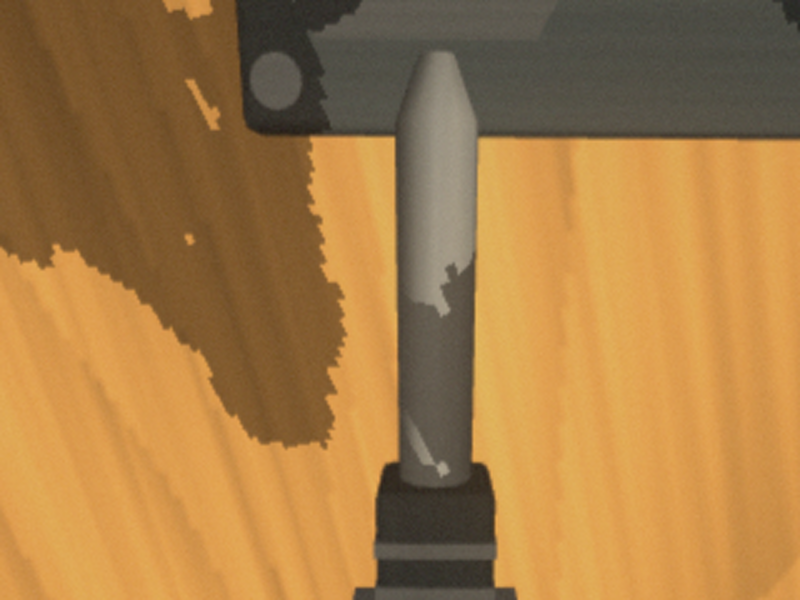

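Pin tip at crop (438,52), straight, right before the near cheek. Trimming and advancing slowly.

drive_tool --series '[[[0,-0.011,0.01,0,0,0],[0,0,0,0,0,0],[0.05,0,0,0,0,0],[0.05,0,0,0,0,0],[0.04,0,0,0,0,0],[0.04,0,0,0,0,0],[0.04,0,0,0,0,0],[0,0,0,0,0,0]]]'

```text
clock: 25.4
tcp_pos: [0.4664, 0.1364, 0.0795]
orientation: [0.0, 0.779, 0.627, -0.0]
wrist_force: [0.2, -0.3, -2.0]
finger_gap: 0.0198
grip_force: 88.3
```

drive_tool --series '[[[0.05,0,0,0,0,0],[0.05,0,0,0,0,0],[0.05,0,0,0,0,0],[0.05,0,0,0,0,0],[0,0,0,0,0,0]]]'

```text
clock: 26.02
tcp_pos: [0.4716, 0.16, 0.0795]
orientation: [0.0, 0.779, 0.627, 0.0]
wrist_force: [-0.8, 1.1, -1.8]
finger_gap: 0.0198
grip_force: 88.3
```

Run:
```python
from h import *
s=env.get_state(); q=s['orientation'];R=Ro.from_quat(np.r_[q[1:],q[0]]).as_matrix()
H=np.array([.4932,.2556,.075]); print(s['wrist_force'],s['ft_torque'],'hole-tcp tool mm',1e3*R.T@(H-s['tcp_pos']))
```

```text
[-0.83354073  1.07909268 -1.79484285] [-0.001686   -0.00864772 -0.03345754] hole-tcp tool mm [98.02015321  0.60275393  4.54434525]
```

drive_tool --series '[[[0.05,0,0,0,0,0],[0.05,0,0,0,0,0],[0.05,0,0,0,0,0],[0.05,0,0,0,0,0],[0.04,0,0,0,0,0],[0,0,0,0,0,0]]]'

```text
clock: 26.78
tcp_pos: [0.4778, 0.188, 0.0795]
orientation: [0.0, 0.779, 0.627, 0.0]
wrist_force: [0.5, 0.2, -1.2]
finger_gap: 0.0196
grip_force: 88.4
```

drive_tool --series '[[[0.025,0,0,0,0,0],[0.02,0,0,0,0,0],[0,0,0,0,0,0]]]'

```text
clock: 27.15
tcp_pos: [0.4789, 0.193, 0.0795]
orientation: [0.0, 0.779, 0.627, 0.0]
wrist_force: [0.3, 1.2, -2.9]
finger_gap: 0.0199
grip_force: 88.3
```

Run:
```python
from h import *
s=env.get_state(); q=s['orientation'];R=Ro.from_quat(np.r_[q[1:],q[0]]).as_matrix()
H=np.array([.4932,.2556,.075]); print(R.T@s['wrist_force'],s['ft_torque'],'hole-tcp tool mm',1e3*R.T@(H-s['tcp_pos']))
```

```text
[1.22906625 0.00526947 2.86449984] [-0.00823858  0.00190513  0.02062602] hole-tcp tool mm [64.21325479  0.53830913  4.53571567]
```

Not yet in contact (about 2 mm to go by estimate). Pushing gently on.

drive_tool --series '[[[0.012,0,0,0,0,0],[0.012,0,0,0,0,0],[0,0,0,0,0,0]]]'

```text
clock: 27.52
tcp_pos: [0.4795, 0.1958, 0.0796]
orientation: [0.0, 0.779, 0.627, 0.0]
wrist_force: [-0.9, -1.2, -2.4]
finger_gap: 0.0197
grip_force: 88.3
```

drive_tool --series '[[[0.012,0,0,0,0,0],[0.012,0,0,0,0,0],[0,0,0,0,0,0]]]'

```text
clock: 27.9
tcp_pos: [0.4794, 0.1962, 0.0795]
orientation: [0.002, 0.78, 0.626, -0.002]
wrist_force: [-2.0, -10.2, 1.6]
finger_gap: 0.0202
grip_force: 88.9
```

drive_tool --series '[[[-0.01,0,0,0,0,0],[0,0,0,0,0,0]]]'

```text
clock: 28.15
tcp_pos: [0.4795, 0.1961, 0.0795]
orientation: [0.001, 0.78, 0.626, -0.001]
wrist_force: [-1.4, -5.5, 0.2]
finger_gap: 0.0202
grip_force: 88.6
```

drive_tool --series '[[[0,0,0,0,0,0],[0,0,0,0,0,0],[0,0,0,0,0,0],[0,0,0,0,0,0],[0,0,-0.1,0,0,0],[0,0,-0.2,0,0,0],[0,0,-0.3,0,0,0],[0,0,-0.3,0,0,0],[-0.2,0,-0.3,0,0,0],[-0.3,0,0,0,0,0],[-0.1,0,0,0,0,0],[0,0,0,0,0,0],[0,0,0,0,0,0]]]' --jaw 0.5

```text
clock: 29.78
tcp_pos: [0.4644, 0.1276, 0.2233]
orientation: [-0.0, 0.779, 0.627, -0.0]
wrist_force: [-0.5, -1.0, 0.1]
finger_gap: 0.0639
grip_force: 0.0
```

Run:
```python
from h import *
s=env.get_state(); w=cam('wrist',s)
a=viewer.read_camera('wrist')[:,:,::-1]
b=viewer.read_camera('scene')[90:290,110:410,::-1]
cv2.imwrite('pics/f.png',np.vstack([cv2.resize(a[:240,56:456],(500,300)),cv2.resize(b,(500,300))]))
P=pose([.5371,.2460,-.2165])
print('expected tip, shoulder-top, handle end px', (proj(P([[-.045,.047,.075],[-.045,-.025,.086],[-.045,-.09,.086]]),w)-[56,0])*1.25)
```

```text
expected tip, shoulder-top, handle end px [[247.51681882 -46.98436121]
 [247.35275108  74.76109681]
 [247.20411216 172.47501008]]
```

View pics/f.png

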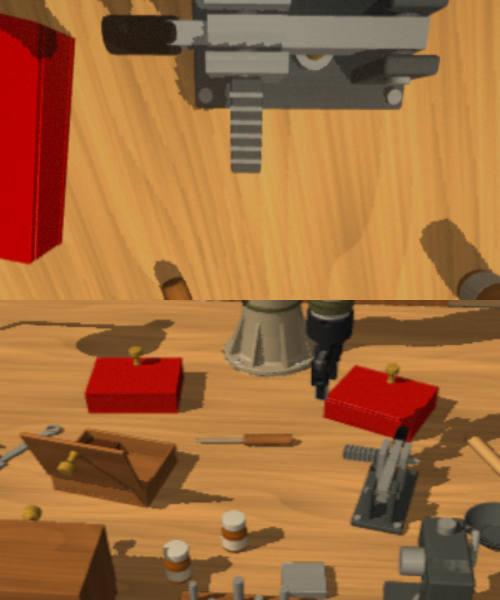

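The pin sits home: its handle meets the near cheek at (247,78) and ends at (247,172), against 172 expected. The lid is open and the bystanders are in place.

```bash
python3 -c "
from workcell import order
print(order.hand_in())"
```

```text
the job is handed in; nothing more can be done
None
```

The lid is open on its stop, the lock pin is fully home through both cheeks and the lever, the other things on the bench were left where they were, and the job is handed in at about 30 s of the 72 s; the hand-in gave no verdict, so this rests on the final camera check.

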